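# Clamp a masked glass in the blow-off stand and set its air valves

### The job

Get the masked tumbler ready to be blown clean: push the sliding bar by its post until the glass is nipped firmly between the bar's pad and the head stop, then push the thumb wedge along its ramp until it jams the bar fast. Then, before the air goes on, turn the throttle lever (beside the gooseneck) back to half open, 45 degrees, over the middle line of its round plate, and last swing the main valve lever fully open, in line with the pipe. Leave the jar, squeegee, pen and spare tumbler around the stand where they are.

Things in the scene. Friction and masses are not known exactly. Their poses are not given: they have to be found in the camera images.
- stand: Blow-off stand, a fixed unit on an aluminium base plate 160 (x) by 700 (y) mm. Origin on the table, z up. Its parts stand in a row along its y axis at x = 0, from -y to +y: main valve (stem at y -225), throttle valve (y -80), gooseneck pipe, head stop, glass in two V cradles, sliding bar, guide block with wedge. Pipe 19 thick at height 62. All heights are above the table, in mm.
- glass_center (a point): Centre of the masked tumbler (72 diameter, 100 long, 0.22 kg, closed base towards +y), which lies loose along the stand's y axis in the V cradles, axis height 62. It starts 3 to 20 mm short of the head stop; nipped, its centre is at y +70 in the stand's frame. The bar pushes it along.
- bar (a joint): Sliding steel bar (18 x 18 mm section, 190 long, top at height 71) with a round rubber pad at its -y end: its travel (m) towards the stand's -y. It starts at 0 to 0.025; at 0.055 the glass is nipped between pad and head stop and the bar stops hard. About 2.5 N of friction: it stays where it is left.
- bar_post (a point): Point at height 110 on the axis of the bar's upright thumb post (16 diameter, rises from the bar's top at height 71; a black cap 22 diameter crowns it from 112 to 120). Push the post towards the stand's -y.
- wedge (a joint): Steel thumb wedge lying between the -x flank of the bar and the sloping cheek of the guide block: its travel (m) along the ramp, towards the stand's -y and 8 degrees towards the bar (+x). It starts at 0 to 0.02 and slides stiffly (7 N); it first touches the bar at 0.040 and jams over the next 1 to 2 mm: push until it stops dead, 16 to 25 N, and it stays jammed.
- wedge_lug (a point): Point on the wedge's upright thumb lug, in the middle of the lug across and along, at height 105. The lug is 18 (x) by 14 (y) mm and rises from the wedge (top at height 70) to height 115. Push its +y face.
- throttle (a joint): Opening of the throttle valve (rad): 0 closed, lever across the pipe pointing to the stand's -x; grows anticlockwise seen from above; 1.571 fully open, lever along the pipe pointing to -y. Half open is 0.785 (45 degrees). Starts at 1.05 to 1.55. Friction 0.22 N m; it stays where it is left.
- throttle_stem (a point): Turning axis of the throttle lever, at the lever's mid-height (108). The lever is 102 long from the axis. Under it a round plate of radius 52, top at height 93, bears three black lines: closed, half and fully open. The nut on the stem ends at height 120.
- throttle_grip (a point): Point on the throttle lever 80 mm from its turning axis, at mid-height 108. There the lever has a grey sleeve 18 wide and 12 thick (38 to 102 mm from the axis).
- main (a joint): Opening of the main valve (rad), same sense as the throttle: 0 closed, lever across the pipe pointing to the stand's -x; 1.571 fully open against its stop, lever along the pipe pointing to -y. Starts at 0 to 0.35. Friction 0.22 N m.
- main_stem (a point): Turning axis of the main lever, at the lever's mid-height (108); the same lever as the throttle's.
- main_grip (a point): Point on the main lever 80 mm from its turning axis, at mid-height 108.
- jar: Bystander: masked jar 76 diameter, 100 tall, standing behind the glass. Origin at its foot.
- squeegee: Bystander: flat plastic squeegee 110 mm long, 12 thick, lying on the base plate in front of the glass.
- pen: Bystander: marker pen 115 mm long, lying behind the guide block.
- spare: Bystander: spare clear tumbler 72 diameter, 100 tall, standing behind the pipe. Origin at its foot.
- stop_face (a point): Centre of the rubber face of the head stop (stand's y +20, height 62), which looks to the stand's +y; the stop is 70 wide and 100 high.
- nozzle (a point): Tip of the air nozzle over the glass (stand's y +66, height 108). Its gooseneck pipe, 19 thick, rises at y -32, runs level at height 155 (top 165) to y +66 and turns down.
- guide (a point): Top of the guide block that the bar and wedge slide in: 75 (x) by 85 (y) mm, centred at y +290, its cheeks 77 high.
- regulator (a point): Top of the filter-regulator, a 50 mm wide, 127 high unit behind the main valve (stand's x +132, y -325).
Mind the look-alikes: they are no part of the job. Leave any green or pink look-alike of the part that bears glass_center alone.

How it is judged (in metres and radians):
On the way, in this order (a step that is already met when the one before it is completed fails the run):
1. the bar is pushed home, the glass nipped against the head stop (value of joint bar above 0.053 m and y of glass_center in the frame of stand below 0.074 m and z of glass_center in the frame of stand between 0.057 and 0.067 m), for 0.2 s.
2. the wedge jams the bar, with the glass still nipped (all of step 1 and contact force between wedge and bar above 5 N), for 0.2 s.
3. the throttle is half open (value of joint throttle between 0.698 and 0.873 rad), for 0.3 s.
4. the main valve is fully open (value of joint main above 1.48 rad), for 0.2 s.
At the end, for the whole second after the job is handed in: The glass lies in its cradles nipped between pad and head stop (bar travel over 53 mm), the wedge presses on the bar with over 5 N, the throttle stands at 45 degrees within 5 degrees, the main valve within 5 degrees of fully open (all of step 2 and all of step 3 and value of joint main above 1.48 rad); the robot touches nothing.
It fails at once if the jar, squeegee, pen or spare tumbler is moved by more than 30 mm (distance of any of jar, squeegee, pen, spare from where it was at the start of the episode above 0.03 m).
It also fails if it takes over 70 s, if anything falls off the work surface, if the arm or the gripper's body presses on something with over 40 N, if the wrist force passes 120 N, or if a joint passes its speed limit or range.

### The arm

A 6-joint arm with a two-finger parallel gripper is mounted at the origin on the work surface. World frame = base frame: x ahead of the robot, y to its left, z up, the work surface at z = 0. Lengths are in mm, angles in rad, forces in N, time in s.
With the tool pointing down it reaches from about 375 to 825 mm from the base axis. Payload 5.5 kg.
Tool frame: the origin (TCP) lies between the finger pads; the fingertips stand 8 mm ahead of it and the grasp point (between the pads) lies 11 mm behind it; z points along the fingers, y is the line along which they close (so a half turn about z gives the same grasp; the last joint's range is limited). The gripper opens to 85 mm and grips with 20 to 120 N. Pads are 22 mm wide; open, the fingers measure 114 mm over their backs; the gripper's body (76 mm by 85 mm) begins 54 mm behind the grasp point. The pads swing forward as they close: fully open they stand 13 mm farther back than shut.
Start: joints at [-1.215, 0.314, -0.047, 1.21, 0, 1.571], TCP at [209.001, -562.418, 239.299] pointing down, gripper open.
Joint ranges: [-2.67, 2.67], [-0.69, 1.73], [-1.03, 1.25], [-2.08, 2.16], [-1.42, 1.45], [-3.14, 3.14]. Speed limits (rad/s): [2.39, 2.39, 3.01, 3.14, 3.14, 3.14].

### API

Orientations are given as a rotation vector (axis times angle).
In Python, from cell import bot, capture, camera_info gives the robot as it stands. The module is installed in compiled form; this text tells all that it offers.
- The arm moves only by the tool arm_command, never from a script. Its argument "moves" is a list of rows, each an object with "delta_pos": the shift along the tool's x, y, z in mm, a list of three; "twist": the turn, a rotation vector about the tool's x, y, z in degrees, a list of three; "fingers": the closure in counts, from 0 (fully open) to 255 (shut). In form: [{"delta_pos": [tx, ty, tz], "twist": [ax, ay, az], "fingers": fingers}, ...]. A call has 1 to 12 rows; each row shifts and turns the commanded pose from where the row before left it, along the tool's axes as they then stand; what a row does not reach is not made up. A row lasts 1/12 s, in which the tool goes at most 41.7 mm and 7.16 degrees, less where a joint would pass 70% of its speed; a pose out of reach is approached as far as the arm can. A call with a gripper value outside its range is refused whole. The fingers move at their own pace and stop on an object; "force" is the grip in N (left out, the last holds). Time passes only in rows, so rows that do not move let the fingers close. It gives the time, the measured TCP pose, the force, the opening and the grip force at its end, in the units of the state.
- bot.observe(): the state, without advancing time (a new reading comes with each control period).
- capture(name): name is "scene" or "top"; returns the picture (384x512x3 uint8, red, green, blue); there is no depth.
- camera_info(name): a dict with "vfov" (degrees; the focal length in pixels is half the picture's height over the tangent of half this angle, whatever the lens; pixels are square), "cx", "cy" (the principal point, pixels), "rvec" (rotation vector, rad) and "tvec" (3), from world to camera coordinates, as OpenCV has them. Camera axes: x right, y down, z forward; pixel columns grow to the right and rows downward; lengths in mm; the calibration is good to about 2 mm. A picture is of the moment at which its call begins. camera_info takes no time and is no camera call.
- bot.sign_off(): hands the job in; it is judged then, once.
The state is a dict: "t": time; "joint_positions": joint angles; "qvel": joint speeds; "joint_efforts": joint torques, N m; "tool_pos": TCP position; "ee_rot": TCP orientation; "force": force on the tool from outside, world axes, zero at the start; "wrist_torque": the same for the moment, N m; "opening": opening from 0.0 (shut) to 1.0 (fully open); "gripper_force": force on a finger pad.
Only numpy, scipy, OpenCV 4.12 (cv2) and the standard library are available. Lean on these libraries where they do the work, as an engineer would, in place of code of your own. Each camera call takes 0.05 s, during which the arm holds its last target. There are 200 camera calls.

## Working session

There is one attempt and no reset: what is moved stays moved. The work goes in short steps, Python scripts to look and compute and a tool call to move; the robot and the scene stay as the last step left them, time stands still between calls to the robot, and variables do not carry over. Pictures are saved under pics/ and viewed, at most 10 in all, crops included, and the job is handed in when it is done.

Besides the shell and the picture viewer there is one more tool, called after "Emit:" by a JSON object that holds its "method" and its "body", one argument or row to a line. arm_command: Moves the arm, as the interface text tells. Its arguments: {"type":"object","properties":{"moves":{"type":"array","items":{"type":"object","properties":{"delta_pos":{"type":"array","items":{"type":"number"}},"twist":{"type":"array","items":{"type":"number"}},"fingers":{"type":"number"}}}},"force":{"type":"number"}},"required":["moves"]}

```bash
mkdir -p pics; python3 - <<'E'
from cell import bot,capture,camera_info
import cv2
print(bot.observe())
for n in("scene","top"):
    im=capture(n);cv2.imwrite(f"pics/{n}0.png",cv2.resize(im[:,:,::-1],(800,600),interpolation=cv2.INTER_CUBIC));cv2.imwrite(f"{n}0.png",im[:,:,::-1]);print(camera_info(n))
E
```

```text
{'t': 0.0, 'joint_positions': array([-1.21497700e+00,  3.14207383e-01, -4.80786321e-02,  1.21020451e+00,
        4.36393242e-06,  1.57077403e+00]), 'qvel': array([-1.65579075e-03,  2.14821120e-04,  4.51137538e-05, -1.36251130e-04,
        1.00282828e-03,  3.17948224e-04]), 'joint_efforts': array([-3.89616005e-03, -5.39588606e+01,  3.39748764e+01,  1.90350157e-02,
       -3.77304659e-04,  6.13849622e-06]), 'tool_pos': array([ 208.81894088, -561.88498686,  238.44592794]), 'ee_rot': array([-3.09035692e+00, -5.55715081e-01,  4.63944336e-04]), 'force': array([ 0.17513292, -0.6183809 , -0.29133322]), 'wrist_torque': array([-0.01568761, -0.01088985, -0.01568424]), 'gripper_force': 0.0, 'opening': 1.0015103583588671}
{'vfov': 43.88410418843384, 'cx': 251.64198565802275, 'cy': 183.11250277327184, 'rvec': array([ 1.27974911,  2.15783699, -1.01655887]), 'tvec': array([ 263.73934418, -214.2235479 , 1780.84103463])}
{'vfov': 50.942190613356765, 'cx': 248.5040531852802, 'cy': 189.82519038869734, 'rvec': array([ 2.16821692, -2.16862804,  0.0998563 ]), 'tvec': array([   2.11104006,  557.6500208 , 1175.97918971])}
```

View pics/scene0.png

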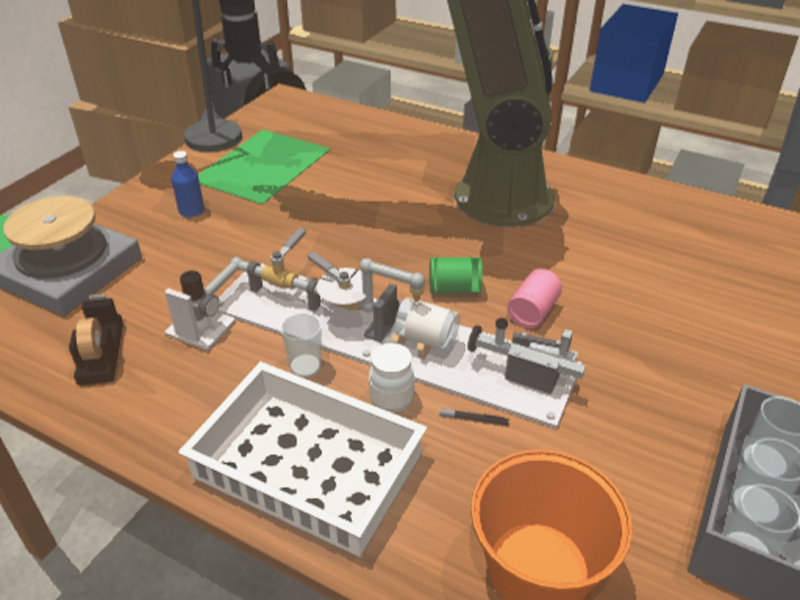

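View pics/top0.png

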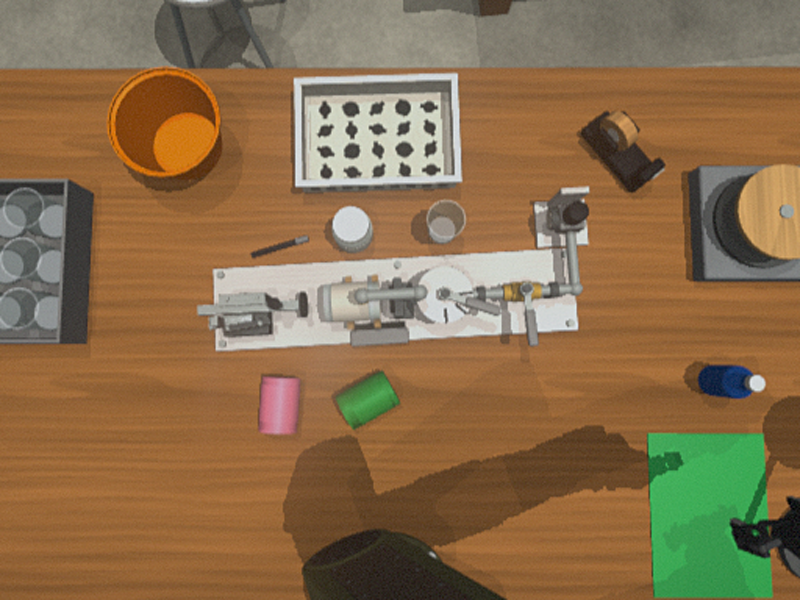

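The top view shows the stand running right to left (+y to the left) with its plate corners at about (213,269), (216,350), (578,330), (572,250). The scene view confirms the layout: post at (502,328), lug near (567,345). Next I'll enlarge the crops.

```bash
python3 - <<'E'
import cv2
t=cv2.imread("top0.png");s=cv2.imread("scene0.png")
cv2.imwrite("pics/tc.png",cv2.resize(t[110:240,124:388],None,fx=3,fy=3,interpolation=cv2.INTER_CUBIC))
cv2.imwrite("pics/sc.png",cv2.resize(s[140:280,105:385],None,fx=2.8,fy=2.8,interpolation=cv2.INTER_CUBIC))
E
```

```text
(no output)
```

View pics/tc.png

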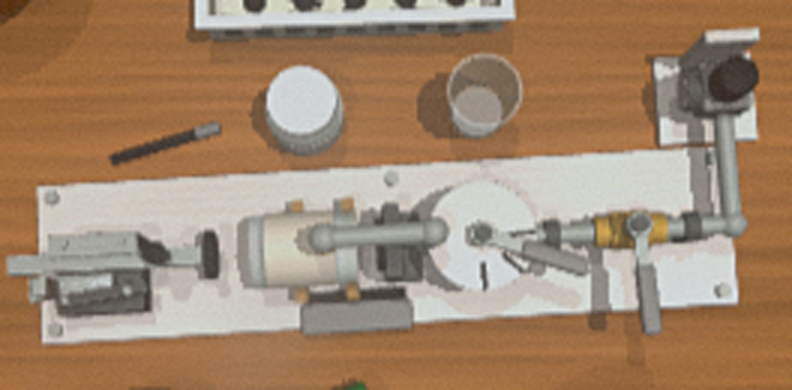

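View pics/sc.png

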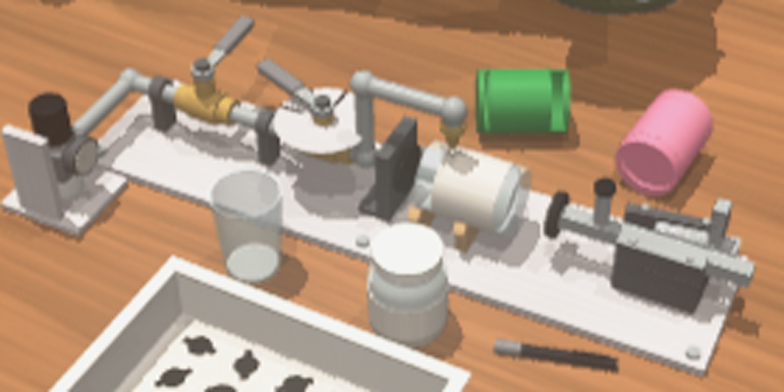

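Top crop: throttle nut (482,231), main nut (638,222), plate corners (38,187), (43,343), (738,302), post cap (155,248), lug near (37,290). Scene crop: nuts (323,103) and (205,68), corner (705,370), cap top (604,186), lug top (721,208).

```bash
cat >h.py <<'E'
import numpy as np,cv2
from scipy.optimize import least_squares
from cell import camera_info
CI={n:camera_info(n) for n in("scene","top")}
def proj(n,P):
    c=CI[n];f=192/np.tan(np.radians(c["vfov"]/2))
    K=np.array([[f,0,c["cx"]],[0,f,c["cy"]],[0,0,1]])
    return cv2.projectPoints(np.float64(P).reshape(-1,1,3),c["rvec"],c["tvec"],K,None)[0].reshape(-1,2)
T=lambda u,v:("top",np.array([u/3+124-.33,v/3+110-.33]))
S=lambda u,v:("scene",np.array([u/2.8+105-.3,v/2.8+140-.3]))
def W(p,q):
    c,s=np.cos(p[2]),np.sin(p[2]);return np.array([p[0]+c*q[0]-s*q[1],p[1]+s*q[0]+c*q[1],q[2]])
def tri(obs,z=None):
    g=lambda P:P if z is None else [*P,z]
    r=least_squares(lambda P:np.concatenate([proj(n,g(P))[0]-o for n,o in obs]),[500,0,100] if z is None else [500,0])
    return np.r_[g(r.x),np.abs(r.fun).max()]
E
python3 - <<'E'
from h import *
L=[(T(482,229),(0,-80,120)),(T(638,220),(0,-225,120)),(S(323,101),(0,-80,120)),(S(205,66),(0,-225,120)),
(T(38,187),(80,350,-1)),(T(43,343),(-80,350,-1)),(T(738,302),(-80,-350,-1)),(S(705,370),(80,350,-1))]
f=lambda p:np.concatenate([proj(o[0],W(p,(q[0],q[1],p[3] if q[2]<0 else q[2])))[0]-o[1] for o,q in L])
r=least_squares(f,[500,0,0,8.]);print(r.x,r.fun.round(1).reshape(-1,2).tolist())
p=r.x;np.save("p.npy",p)
inv=lambda P:W((0,0,-p[2]),(P[0]-p[0],P[1]-p[1],P[2])).round(1)
for nm,ob,z in[("cap",[T(155,247),S(604,184)],120),("lug",[T(37,290),S(721,205)],115)]:
    for o in (ob,ob[:1],ob[1:]):
        P=tri(o,z);print(nm,P.round(1),inv(P))
for nm,q in[("thr nut",(0,-80,120)),("post",(0,230,120)),("lug",(-22,340,115)),("glass",(0,70,62))]:print(nm,W(p,q).round(1))
for nm,o in[("thr tip",[T(585,265),S(266,68)]),("main tip",[T(650,327),S(246,24)])]:
    P=inv(tri(o,114));y=-80 if 'thr' in nm else -225;print(nm,P,np.arctan2(-(P[1]-y),-P[0]),np.hypot(P[0],P[1]-y))
E
```

```text
[ 5.55635580e+02 -1.22326919e+01  5.89996077e-02  7.95438944e+00] [[-1.9, -0.5], [-1.4, -0.6], [1.2, 0.1], [0.0, -0.4], [0.9, -0.2], [0.9, 0.4], [1.1, 0.3], [-1.4, -0.5]]
cap [5.421e+02 2.038e+02 1.200e+02 3.000e-01] [ -0.8 216.4 120. ]
cap [542.6 203.1 120.    0. ] [ -0.3 215.7 120. ]
cap [541.3 204.3 120.    0. ] [ -1.5 217.  120. ]
lug [506.  310.6 115.    1. ] [-30.5 325.2 115. ]
lug [503.4 312.  115.    0. ] [-33.  326.8 115. ]
lug [510.9 309.8 115.    0. ] [-25.7 324.1 115. ]
thr nut [560.4 -92.1 120. ]
post [542.1 217.4 120. ]
lug [513.6 325.9 115. ]
glass [551.5  57.6  62. ]
thr tip [ -37.6 -175.3  114. ] 1.1950026209747864 102.4492557318012
main tip [ -97.6 -232.7  114. ] 0.078730368985122 97.90326858690673
```

```bash
cat >>h.py <<'E'
from scipy.spatial.transform import Rotation as R
from cell import bot
p=np.load("p.npy") if __import__("os").path.exists("p.npy") else None
inv=lambda P:W((0,0,-p[2]),(P[0]-p[0],P[1]-p[1],P[2]))
def to(q=None,ang=None):
    """stand target (x,y,z), ang = direction of tool y in stand frame (rad, mod pi)"""
    o=bot.observe();r=R.from_rotvec(o["ee_rot"]);M=r.as_matrix();ty=np.arctan2(M[1,1],M[0,1])-p[2]
    print("t%.1f"%o["t"],"stand",inv(o["tool_pos"]).round(1),"ty %.1f deg"%np.degrees(ty),"F",o["force"].round(1),"j1 %.2f j6 %.2f"%(o["joint_positions"][0],o["joint_positions"][5]),"tilt",(M[:,2]).round(3))
    if q is not None:
        d=r.inv().apply(W(p,q)-o["tool_pos"]);print("delta",d.round(1))
    if ang is not None:
        a=(ang-ty+np.pi/2)%np.pi-np.pi/2;print("twist z deg (tool z down -> sign flipped)",np.degrees(-a).round(1))
E
python3 -c "
from h import *
to((0,250,235),0)
to(None,np.pi/2)"
```

```text
t0.1 stand [-378.6 -528.3  238.5] ty -73.0 deg F [-0.1 -0.6 -0.1] j1 -1.21 j6 1.57 tilt [-0.001  0.001 -1.   ]
delta [ 589.7 -633.5    4.5]
twist z deg (tool z down -> sign flipped) -73.0
t0.1 stand [-378.6 -528.3  238.5] ty -73.0 deg F [-0.1 -0.6 -0.1] j1 -1.21 j6 1.57 tilt [-0.001  0.001 -1.   ]
twist z deg (tool z down -> sign flipped) 17.0
```

Emit:
{"method": "arm_command", "body": {
  "moves": [
    {"twist": [0,0,-6.64],"fingers": 255},
    {"twist": [0,0,-6.64],"fingers": 255},
    {"twist": [0,0,-6.64],"fingers": 255},
    {"twist": [0,0,-6.64],"fingers": 255},
    {"twist": [0,0,-6.64],"fingers": 255},
    {"twist": [0,0,-6.64],"fingers": 255},
    {"twist": [0,0,-6.64],"fingers": 255},
    {"twist": [0,0,-6.64],"fingers": 255},
    {"twist": [0,0,-6.64],"fingers": 255},
    {"twist": [0,0,-6.64],"fingers": 255},
    {"twist": [0,0,-6.64],"fingers": 255},
    {"fingers": 255}
  ]
}}

```text
validation failed for argument at $.mo...
```

```bash
python3 -c "
from h import *
to((0,250,240),0)"
```

```text
t0.1 stand [-378.6 -528.3  238.5] ty -73.0 deg F [-0.1 -0.6 -0.1] j1 -1.21 j6 1.57 tilt [-0.001  0.001 -1.   ]
delta [ 5.897e+02 -6.335e+02 -5.000e-01]
twist z deg (tool z down -> sign flipped) -73.0
```

Emit:
{"method": "arm_command", "body": {
  "moves": [
    {"delta_pos": [0,0,0],"twist": [0,0,-6.64],"fingers": 255},
    {"delta_pos": [0,0,0],"twist": [0,0,-6.64],"fingers": 255},
    {"delta_pos": [0,0,0],"twist": [0,0,-6.64],"fingers": 255},
    {"delta_pos": [0,0,0],"twist": [0,0,-6.64],"fingers": 255},
    {"delta_pos": [0,0,0],"twist": [0,0,-6.64],"fingers": 255},
    {"delta_pos": [0,0,0],"twist": [0,0,-6.64],"fingers": 255},
    {"delta_pos": [0,0,0],"twist": [0,0,-6.64],"fingers": 255},
    {"delta_pos": [0,0,0],"twist": [0,0,-6.64],"fingers": 255},
    {"delta_pos": [0,0,0],"twist": [0,0,-6.64],"fingers": 255},
    {"delta_pos": [0,0,0],"twist": [0,0,-6.64],"fingers": 255},
    {"delta_pos": [0,0,0],"twist": [0,0,-6.64],"fingers": 255},
    {"delta_pos": [0,0,0],"twist": [0,0,0],"fingers": 255}
  ]
}}

```text
t: 1.1
tool_pos: [208.9, -562.1, 238.8]
ee_rot: [-2.15, -2.289, -0.001]
force: [0.2, -0.4, 0.8]
opening: -0.002
gripper_force: 0.0
```

```bash
python3 -c "
from h import *
to((0,250,240),0)"
```

```text
t1.1 stand [-378.6 -528.5  238.8] ty 0.2 deg F [ 0.2 -0.4  0.8] j1 -1.21 j6 0.29 tilt [-0.     0.001 -1.   ]
delta [ 7.771e+02  3.814e+02 -6.000e-01]
twist z deg (tool z down -> sign flipped) 0.2
```

Emit:
{"method": "arm_command", "body": {
  "moves": [
    {"delta_pos": [32.4,15.9,0],"twist": [0,0,0],"fingers": 255},
    {"delta_pos": [32.4,15.9,0],"twist": [0,0,0],"fingers": 255},
    {"delta_pos": [32.4,15.9,0],"twist": [0,0,0],"fingers": 255},
    {"delta_pos": [32.4,15.9,0],"twist": [0,0,0],"fingers": 255},
    {"delta_pos": [32.4,15.9,0],"twist": [0,0,0],"fingers": 255},
    {"delta_pos": [32.4,15.9,0],"twist": [0,0,0],"fingers": 255},
    {"delta_pos": [32.4,15.9,0],"twist": [0,0,0],"fingers": 255},
    {"delta_pos": [32.4,15.9,0],"twist": [0,0,0],"fingers": 255},
    {"delta_pos": [32.4,15.9,0],"twist": [0,0,0],"fingers": 255},
    {"delta_pos": [32.4,15.9,0],"twist": [0,0,0],"fingers": 255},
    {"delta_pos": [32.4,15.9,0],"twist": [0,0,0],"fingers": 255},
    {"delta_pos": [32.4,15.9,0],"twist": [0,0,0],"fingers": 255}
  ]
}}

```text
t: 2.1
tool_pos: [376.3, -161.2, 239.3]
ee_rot: [2.159, 2.282, 0.0]
force: [1.6, -0.1, 0.2]
opening: -0.003
gripper_force: 0.0
```

Emit:
{"method": "arm_command", "body": {
  "moves": [
    {"delta_pos": [32.4,15.9,0],"twist": [0,0,0],"fingers": 255},
    {"delta_pos": [32.4,15.9,0],"twist": [0,0,0],"fingers": 255},
    {"delta_pos": [32.4,15.9,0],"twist": [0,0,0],"fingers": 255},
    {"delta_pos": [32.4,15.9,0],"twist": [0,0,0],"fingers": 255},
    {"delta_pos": [32.4,15.9,0],"twist": [0,0,0],"fingers": 255},
    {"delta_pos": [32.4,15.9,0],"twist": [0,0,0],"fingers": 255},
    {"delta_pos": [32.4,15.9,0],"twist": [0,0,0],"fingers": 255},
    {"delta_pos": [32.4,15.9,0],"twist": [0,0,0],"fingers": 255},
    {"delta_pos": [32.4,15.9,0],"twist": [0,0,0],"fingers": 255},
    {"delta_pos": [32.4,15.9,0],"twist": [0,0,0],"fingers": 255},
    {"delta_pos": [32.4,15.9,0],"twist": [0,0,0],"fingers": 255},
    {"delta_pos": [32.4,15.9,0],"twist": [0,0,0],"fingers": 255}
  ]
}}

```text
t: 3.1
tool_pos: [543.6, 238.4, 239.0]
ee_rot: [-2.158, -2.283, 0.001]
force: [0.9, -0.9, -0.7]
opening: 0.003
gripper_force: 0.0
```

```bash
python3 -c "
from h import *
to((0,248,98),0)"
```

```text
t3.1 stand [  2.8 250.9 239. ] ty -0.1 deg F [ 0.9 -0.9 -0.7] j1 0.41 j6 1.93 tilt [-0. -0. -1.]
delta [ -2.9  -2.7 141. ]
twist z deg (tool z down -> sign flipped) -0.1
```

Emit:
{"method": "arm_command", "body": {
  "moves": [
    {"delta_pos": [0,-2.5,30],"twist": [0,0,0],"fingers": 255},
    {"delta_pos": [0,0,30],"twist": [0,0,0],"fingers": 255},
    {"delta_pos": [0,0,30],"twist": [0,0,0],"fingers": 255},
    {"delta_pos": [0,0,25],"twist": [0,0,0],"fingers": 255},
    {"delta_pos": [0,0,15],"twist": [0,0,0],"fingers": 255},
    {"delta_pos": [0,0,11],"twist": [0,0,0],"fingers": 255},
    {"delta_pos": [0,0,0],"twist": [0,0,0],"fingers": 255}
  ]
}}

```text
t: 3.68
tool_pos: [539.2, 235.7, 95.7]
ee_rot: [-2.155, -2.283, 0.006]
force: [-0.7, -0.2, -0.3]
opening: 0.002
gripper_force: 0.0
```

```bash
python3 - <<'E'
from h import *
to((0,200,98),0)
from cell import capture
a=capture("top")[120:260,124:300,::-1];b=capture("scene")[185:285,255:395,::-1]
a=cv2.resize(a,None,fx=3,fy=3,interpolation=2);b=cv2.resize(b,None,fx=4.2,fy=4.2,interpolation=2)
b=b[:420,:] ;h=420;a=a[:h];b=cv2.resize(b,(270*1,int(270*b.shape[0]/b.shape[1])));c=np.zeros((420,800,3),np.uint8);c[:,:528]=a[:, :528];c[:b.shape[0],530:]=b;cv2.imwrite("pics/m1.png",c)
E
```

```text
t3.7 stand [ -1.8 248.5  95.7] ty -0.1 deg F [-0.7 -0.2 -0.3] j1 0.41 j6 1.93 tilt [-0.004 -0.002 -1.   ]
delta [-48.5   1.8  -2.3]
twist z deg (tool z down -> sign flipped) -0.1
```

View pics/m1.png

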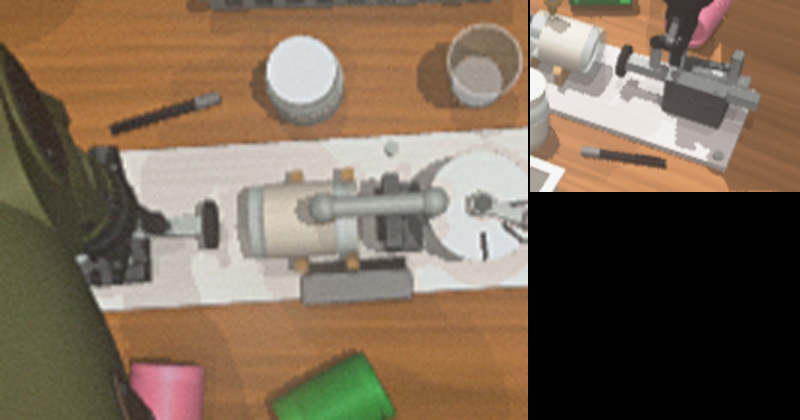

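The picture shows the fingers just behind the post at about (690,45), with nothing disturbed. I'll push towards -y.

Emit:
{"method": "arm_command", "body": {
  "moves": [
    {"delta_pos": [-4,0,0],"twist": [0,0,0],"fingers": 255},
    {"delta_pos": [-4,0,0],"twist": [0,0,0],"fingers": 255},
    {"delta_pos": [-4,0,0],"twist": [0,0,0],"fingers": 255},
    {"delta_pos": [-4,0,0],"twist": [0,0,0],"fingers": 255},
    {"delta_pos": [-4,0,0],"twist": [0,0,0],"fingers": 255},
    {"delta_pos": [-4,0,0],"twist": [0,0,0],"fingers": 255},
    {"delta_pos": [-4,0,0],"twist": [0,0,0],"fingers": 255},
    {"delta_pos": [-4,0,0],"twist": [0,0,0],"fingers": 255}
  ]
}}

```text
t: 4.45
tool_pos: [543.1, 204.3, 98.6]
ee_rot: [2.154, 2.287, 0.001]
force: [1.1, 3.5, 1.7]
opening: -0.0
gripper_force: 1.4
```

Emit:
{"method": "arm_command", "body": {
  "moves": [
    {"delta_pos": [-3,0,0],"twist": [0,0,0],"fingers": 255},
    {"delta_pos": [-3,0,0],"twist": [0,0,0],"fingers": 255},
    {"delta_pos": [-3,0,0],"twist": [0,0,0],"fingers": 255},
    {"delta_pos": [-3,0,0],"twist": [0,0,0],"fingers": 255}
  ]
}}

```text
t: 4.78
tool_pos: [543.6, 192.3, 98.2]
ee_rot: [-2.154, -2.287, 0.0]
force: [0.5, 2.8, 0.8]
opening: -0.0
gripper_force: 1.4
```

Emit:
{"method": "arm_command", "body": {
  "moves": [
    {"delta_pos": [-2,0,0],"twist": [0,0,0],"fingers": 255},
    {"delta_pos": [-2,0,0],"twist": [0,0,0],"fingers": 255}
  ]
}}

```text
t: 4.95
tool_pos: [543.8, 189.1, 98.3]
ee_rot: [-2.153, -2.286, -0.002]
force: [0.6, 6.1, 2.5]
opening: -0.001
gripper_force: 2.9
```

Emit:
{"method": "arm_command", "body": {
  "moves": [
    {"delta_pos": [-2,0,0],"twist": [0,0,0],"fingers": 255},
    {"delta_pos": [-2,0,0],"twist": [0,0,0],"fingers": 255}
  ]
}}

```text
t: 5.12
tool_pos: [544.0, 185.3, 98.3]
ee_rot: [-2.152, -2.286, -0.002]
force: [1.1, 6.9, 1.2]
opening: -0.0
gripper_force: 3.0
```

Now it is pushing the glass too (6 to 7 N).

Emit:
{"method": "arm_command", "body": {
  "moves": [
    {"delta_pos": [-2,0,0],"twist": [0,0,0],"fingers": 255},
    {"delta_pos": [-2,0,0],"twist": [0,0,0],"fingers": 255}
  ]
}}

```text
t: 5.28
tool_pos: [544.3, 181.4, 98.3]
ee_rot: [-2.152, -2.286, -0.002]
force: [0.2, 6.7, 2.1]
opening: 0.003
gripper_force: 3.1
```

Emit:
{"method": "arm_command", "body": {
  "moves": [
    {"delta_pos": [-2,0,0],"twist": [0,0,0],"fingers": 255},
    {"delta_pos": [-2,0,0],"twist": [0,0,0],"fingers": 255}
  ]
}}

```text
t: 5.45
tool_pos: [544.5, 177.5, 98.3]
ee_rot: [-2.152, -2.286, -0.002]
force: [0.6, 7.2, 1.9]
opening: -0.002
gripper_force: 3.2
```

Emit:
{"method": "arm_command", "body": {
  "moves": [
    {"delta_pos": [-2,0,0],"twist": [0,0,0],"fingers": 255}
  ]
}}

```text
t: 5.53
tool_pos: [544.6, 175.5, 98.3]
ee_rot: [-2.152, -2.286, -0.002]
force: [0.1, 7.3, 1.1]
opening: -0.001
gripper_force: 3.2
```

Emit:
{"method": "arm_command", "body": {
  "moves": [
    {"delta_pos": [-2,0,0],"twist": [0,0,0],"fingers": 255}
  ]
}}

```text
t: 5.62
tool_pos: [544.7, 173.5, 98.3]
ee_rot: [-2.152, -2.286, -0.002]
force: [0.8, 6.3, 1.1]
opening: -0.0
gripper_force: 3.3
```

Emit:
{"method": "arm_command", "body": {
  "moves": [
    {"delta_pos": [-2,0,0],"twist": [0,0,0],"fingers": 255}
  ]
}}

```text
t: 5.7
tool_pos: [544.8, 172.5, 98.4]
ee_rot: [-2.151, -2.285, -0.005]
force: [0.0, 14.5, 0.4]
opening: 0.004
gripper_force: 7.1
```

Emit:
{"method": "arm_command", "body": {
  "moves": [
    {"delta_pos": [-2,0,0],"twist": [0,0,0],"fingers": 255}
  ]
}}

```text
t: 5.78
tool_pos: [544.8, 172.4, 98.5]
ee_rot: [-2.147, -2.284, -0.009]
force: [-0.8, 20.7, -0.1]
opening: 0.002
gripper_force: 10.3
```

Emit:
{"method": "arm_command", "body": {
  "moves": [
    {"delta_pos": [-1.5,0,0],"twist": [0,0,0],"fingers": 255}
  ]
}}

```text
t: 5.87
tool_pos: [544.8, 172.3, 98.5]
ee_rot: [-2.145, -2.283, -0.012]
force: [-1.4, 24.3, -1.1]
opening: 0.002
gripper_force: 12.1
```

Emit:
{"method": "arm_command", "body": {
  "moves": [
    {"delta_pos": [-1.5,0,0],"twist": [0,0,0],"fingers": 255}
  ]
}}

```text
t: 5.95
tool_pos: [544.8, 172.3, 98.6]
ee_rot: [-2.143, -2.282, -0.015]
force: [-2.4, 29.5, -1.5]
opening: -0.004
gripper_force: 14.4
```

Emit:
{"method": "arm_command", "body": {
  "moves": [
    {"delta_pos": [0,0,0],"twist": [0,0,0],"fingers": 255},
    {"delta_pos": [0,0,0],"twist": [0,0,0],"fingers": 255},
    {"delta_pos": [0,0,0],"twist": [0,0,0],"fingers": 255},
    {"delta_pos": [9,0,0],"twist": [0,0,0],"fingers": 255},
    {"delta_pos": [9,0,0],"twist": [0,0,0],"fingers": 255},
    {"delta_pos": [0,0,-30],"twist": [0,0,0],"fingers": 255},
    {"delta_pos": [0,0,-25],"twist": [0,0,0],"fingers": 255},
    {"delta_pos": [32,-7,0],"twist": [0,0,0],"fingers": 255},
    {"delta_pos": [32,-7,0],"twist": [0,0,0],"fingers": 255},
    {"delta_pos": [32,-7,0],"twist": [0,0,0],"fingers": 255},
    {"delta_pos": [32,-7,0],"twist": [0,0,0],"fingers": 255},
    {"delta_pos": [30,0,0],"twist": [0,0,0],"fingers": 255}
  ]
}}

```text
t: 6.95
tool_pos: [505.0, 340.0, 152.8]
ee_rot: [2.154, 2.286, -0.004]
force: [0.5, 0.1, 0.3]
opening: 0.001
gripper_force: 0.0
```

```bash
python3 - <<'E'
from h import *
to((-28,357,98),0)
from cell import capture
b=capture("scene")[195:265,275:385,::-1];cv2.imwrite("pics/m2.png",cv2.resize(b,None,fx=6,fy=6,interpolation=2))
E
```

```text
t7.0 stand [-29.8 354.6 152.8] ty 0.0 deg F [0.5 0.1 0.3] j1 0.59 j6 2.10 tilt [-0.001 -0.003 -1.   ]
delta [ 2.6  1.9 54.8]
twist z deg (tool z down -> sign flipped) 0.0
```

View pics/m2.png

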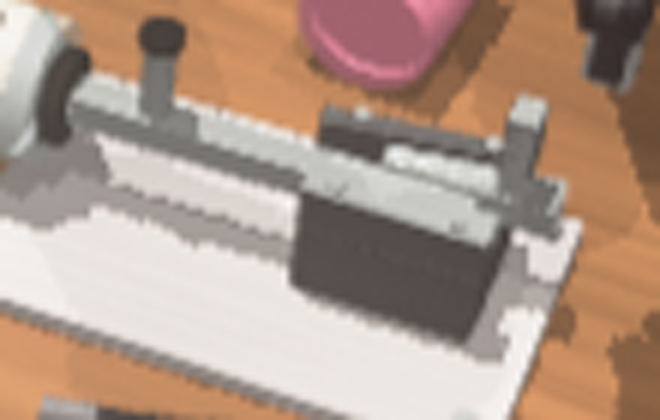

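The pad now touches the glass. The lug's top is at (528,107) in the crop and the fingertips are at about (610,85).

```bash
python3 - <<'E'
from h import *
g=lambda u,v:("scene",np.array([275+u/6-.4,195+v/6-.4]))
print(inv(tri([g(528,107)],115)),inv(tri([g(162,30)],120)), inv(tri([g(610,85)],145)))
E
```

```text
[-27.95533273 324.58092072 115.        ] [ -2.03999688 163.67177077 120.        ] [-22.95040415 357.03169681 145.        ]
```

Emit:
{"method": "arm_command", "body": {
  "moves": [
    {"delta_pos": [0,2,25],"twist": [0,0,0],"fingers": 255},
    {"delta_pos": [0,0,20],"twist": [0,0,0],"fingers": 255},
    {"delta_pos": [0,0,10],"twist": [0,0,0],"fingers": 255},
    {"delta_pos": [-4,0.5,0],"twist": [0,0,0],"fingers": 255},
    {"delta_pos": [-4,0.5,0],"twist": [0,0,0],"fingers": 255},
    {"delta_pos": [-4,0.5,0],"twist": [0,0,0],"fingers": 255},
    {"delta_pos": [-4,0.5,0],"twist": [0,0,0],"fingers": 255},
    {"delta_pos": [-4,0.5,0],"twist": [0,0,0],"fingers": 255}
  ]
}}

```text
t: 7.67
tool_pos: [512.7, 321.4, 99.5]
ee_rot: [-2.152, -2.285, -0.006]
force: [-1.5, 8.0, -5.1]
opening: 0.005
gripper_force: 3.7
```

Emit:
{"method": "arm_command", "body": {
  "moves": [
    {"delta_pos": [-3,0.4,0],"twist": [0,0,0],"fingers": 255},
    {"delta_pos": [-3,0.4,0],"twist": [0,0,0],"fingers": 255}
  ]
}}

```text
t: 7.83
tool_pos: [513.9, 315.4, 99.4]
ee_rot: [-2.152, -2.285, -0.006]
force: [-1.4, 7.8, -4.7]
opening: 0.003
gripper_force: 3.6
```

Emit:
{"method": "arm_command", "body": {
  "moves": [
    {"delta_pos": [-3,0.4,0],"twist": [0,0,0],"fingers": 255},
    {"delta_pos": [-3,0.4,0],"twist": [0,0,0],"fingers": 255}
  ]
}}

```text
t: 8.0
tool_pos: [515.0, 309.5, 99.4]
ee_rot: [-2.152, -2.285, -0.006]
force: [-0.8, 7.1, -5.3]
opening: 0.003
gripper_force: 3.6
```

Emit:
{"method": "arm_command", "body": {
  "moves": [
    {"delta_pos": [-2,0.3,0],"twist": [0,0,0],"fingers": 255},
    {"delta_pos": [-2,0.3,0],"twist": [0,0,0],"fingers": 255}
  ]
}}

```text
t: 8.17
tool_pos: [515.8, 305.5, 99.4]
ee_rot: [-2.152, -2.285, -0.005]
force: [-1.7, 7.4, -5.6]
opening: 0.001
gripper_force: 3.6
```

Emit:
{"method": "arm_command", "body": {
  "moves": [
    {"delta_pos": [-2,0.3,0],"twist": [0,0,0],"fingers": 255},
    {"delta_pos": [-2,0.3,0],"twist": [0,0,0],"fingers": 255}
  ]
}}

```text
t: 8.33
tool_pos: [516.6, 301.6, 99.4]
ee_rot: [-2.151, -2.285, -0.005]
force: [-1.9, 6.8, -5.7]
opening: 0.001
gripper_force: 3.6
```

Emit:
{"method": "arm_command", "body": {
  "moves": [
    {"delta_pos": [-2,0.3,0],"twist": [0,0,0],"fingers": 255},
    {"delta_pos": [-2,0.3,0],"twist": [0,0,0],"fingers": 255}
  ]
}}

```text
t: 8.5
tool_pos: [517.2, 298.8, 99.5]
ee_rot: [-2.149, -2.284, -0.008]
force: [-3.5, 12.5, -6.1]
opening: 0.0
gripper_force: 6.8
```

Emit:
{"method": "arm_command", "body": {
  "moves": [
    {"delta_pos": [-2,0.3,0],"twist": [0,0,0],"fingers": 255},
    {"delta_pos": [-2,0.3,0],"twist": [0,0,0],"fingers": 255}
  ]
}}

```text
t: 8.67
tool_pos: [517.5, 297.3, 99.7]
ee_rot: [-2.145, -2.282, -0.012]
force: [-5.1, 20.2, -6.6]
opening: -0.0
gripper_force: 10.5
```

Emit:
{"method": "arm_command", "body": {
  "moves": [
    {"delta_pos": [-1.5,0.2,0],"twist": [0,0,0],"fingers": 255},
    {"delta_pos": [-1,0,0],"twist": [0,0,0],"fingers": 255}
  ]
}}

```text
t: 8.83
tool_pos: [517.6, 296.4, 99.8]
ee_rot: [-2.142, -2.281, -0.015]
force: [-5.6, 24.5, -8.4]
opening: -0.001
gripper_force: 12.3
```

Emit:
{"method": "arm_command", "body": {
  "moves": [
    {"delta_pos": [-1.5,0,0],"twist": [0,0,0],"fingers": 255},
    {"delta_pos": [0,0,0],"twist": [0,0,0],"fingers": 255},
    {"delta_pos": [0,0,0],"twist": [0,0,0],"fingers": 255},
    {"delta_pos": [0,0,0],"twist": [0,0,0],"fingers": 255}
  ]
}}

```text
t: 9.17
tool_pos: [517.7, 295.7, 99.8]
ee_rot: [-2.141, -2.281, -0.016]
force: [-5.0, 24.4, -7.7]
opening: 0.0
gripper_force: 12.4
```

Emit:
{"method": "arm_command", "body": {
  "moves": [
    {"delta_pos": [-1.5,0,0],"twist": [0,0,0],"fingers": 255},
    {"delta_pos": [-1,0,0],"twist": [0,0,0],"fingers": 255},
    {"delta_pos": [0,0,0],"twist": [0,0,0],"fingers": 255},
    {"delta_pos": [0,0,0],"twist": [0,0,0],"fingers": 255}
  ]
}}

```text
t: 9.5
tool_pos: [517.9, 294.9, 99.9]
ee_rot: [-2.138, -2.28, -0.02]
force: [-4.6, 29.6, -10.1]
opening: -0.001
gripper_force: 14.9
```

Emit:
{"method": "arm_command", "body": {
  "moves": [
    {"delta_pos": [8,0,0],"twist": [0,0,0],"fingers": 255},
    {"delta_pos": [10,0,0],"twist": [0,0,0],"fingers": 255},
    {"delta_pos": [0,0,-30],"twist": [0,0,0],"fingers": 255},
    {"delta_pos": [0,0,-35],"twist": [0,0,0],"fingers": 255},
    {"delta_pos": [0,0,-35],"twist": [0,0,0],"fingers": 255},
    {"delta_pos": [0,0,-20],"twist": [0,0,0],"fingers": 255},
    {"delta_pos": [0,0,0],"twist": [0,0,0],"fingers": 255}
  ]
}}

```text
t: 10.08
tool_pos: [520.9, 304.7, 225.2]
ee_rot: [2.152, 2.283, 0.015]
force: [1.1, -0.1, -0.2]
opening: 0.0
gripper_force: 0.0
```

```bash
python3 - <<'E'
from h import *
th=1.195
to((-80*np.cos(th),-80-80*np.sin(th),225),np.arctan2(np.cos(th),-np.sin(th)))
E
```

```text
t10.1 stand [-16.  318.4 225.2] ty -0.0 deg F [ 1.1 -0.1 -0.2] j1 0.53 j6 2.04 tilt [ 0.009  0.004 -1.   ]
delta [-472.8  -13.3   -1.6]
twist z deg (tool z down -> sign flipped) 21.5
```

Emit:
{"method": "arm_command", "body": {
  "moves": [
    {"delta_pos": [-31,-1,0],"twist": [0,0,0],"fingers": 105},
    {"delta_pos": [-31,-1,0],"twist": [0,0,0],"fingers": 105},
    {"delta_pos": [-31,-1,0],"twist": [0,0,0],"fingers": 105},
    {"delta_pos": [-31,-1,0],"twist": [0,0,0],"fingers": 105},
    {"delta_pos": [-31,-1,0],"twist": [0,0,0],"fingers": 105},
    {"delta_pos": [-31,-1,0],"twist": [0,0,0],"fingers": 105},
    {"delta_pos": [-31,-1,0],"twist": [0,0,0],"fingers": 105},
    {"delta_pos": [-31,-1,0],"twist": [0,0,0],"fingers": 105},
    {"delta_pos": [-31,-1,0],"twist": [0,0,0],"fingers": 105},
    {"delta_pos": [-31,-1,0],"twist": [0,0,0],"fingers": 105},
    {"delta_pos": [-31,-1,0],"twist": [0,0,0],"fingers": 105},
    {"delta_pos": [-31,-1,0],"twist": [0,0,0],"fingers": 105}
  ]
}}

```text
t: 11.08
tool_pos: [527.4, -70.6, 218.5]
ee_rot: [2.155, 2.285, -0.001]
force: [-0.2, -0.8, 0.0]
opening: 0.587
gripper_force: 0.0
```

Emit:
{"method": "arm_command", "body": {
  "moves": [
    {"delta_pos": [-31,-1,0],"twist": [0,0,0],"fingers": 105},
    {"delta_pos": [-31,-1,0],"twist": [0,0,0],"fingers": 105},
    {"delta_pos": [-31,-1,0],"twist": [0,0,0],"fingers": 105},
    {"delta_pos": [-8,1,0],"twist": [0,0,0],"fingers": 105},
    {"delta_pos": [0,0,0],"twist": [0,0,5.5],"fingers": 105},
    {"delta_pos": [0,0,0],"twist": [0,0,5.5],"fingers": 105},
    {"delta_pos": [0,0,0],"twist": [0,0,5.5],"fingers": 105},
    {"delta_pos": [0,0,0],"twist": [0,0,5],"fingers": 105},
    {"delta_pos": [0,0,0],"twist": [0,0,0],"fingers": 105}
  ]
}}

```text
t: 11.83
tool_pos: [531.6, -169.5, 218.3]
ee_rot: [2.545, 1.841, -0.001]
force: [0.1, -0.1, 0.6]
opening: 0.595
gripper_force: 0.0
```

```bash
python3 - <<'E'
from h import *
th=1.195
to((-80*np.cos(th),-80-80*np.sin(th),101),np.arctan2(np.cos(th),-np.sin(th)))
from cell import capture
import cv2
a=capture("top")[150:230,230:370,::-1];b=capture("scene")[130:215,130:280,::-1];cv2.imwrite("m3top.png",a)
a=cv2.resize(a,None,fx=4,fy=4,interpolation=2);b=cv2.resize(b,None,fx=3.2,fy=3.2,interpolation=2)
c=np.zeros((600,560,3),np.uint8);c[:320,:560]=a;c[322:322+272,:480]=b;cv2.imwrite("pics/m3.png",c);print(bot.observe()["opening"])
E
```

```text
t11.8 stand [ -33.2 -155.5  218.3] ty -21.6 deg F [ 0.1 -0.1  0.6] j1 -0.31 j6 1.58 tilt [-0. -0. -1.]
delta [  2.5   3.2 117.3]
twist z deg (tool z down -> sign flipped) -0.1
0.5904705405069522
```

View pics/m3.png

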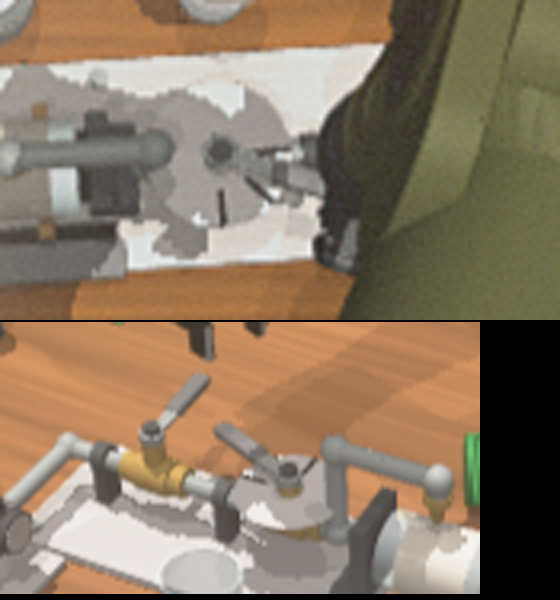

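The throttle lever still points between the open and half lines, from the nut at (220,150) towards (310,185). The gripper is above it and the space is clear, so I'll descend astride and close.

Emit:
{"method": "arm_command", "body": {
  "force": 30,
  "moves": [
    {"delta_pos": [2.5,3,30],"twist": [0,0,0],"fingers": 105},
    {"delta_pos": [0,0,30],"twist": [0,0,0],"fingers": 105},
    {"delta_pos": [0,0,25],"twist": [0,0,0],"fingers": 105},
    {"delta_pos": [0,0,20],"twist": [0,0,0],"fingers": 105},
    {"delta_pos": [0,0,12],"twist": [0,0,0],"fingers": 105},
    {"delta_pos": [0,0,0],"twist": [0,0,0],"fingers": 105}
  ]
}}

```text
t: 12.43
tool_pos: [533.2, -167.1, 98.3]
ee_rot: [-2.538, -1.845, 0.005]
force: [-0.9, 0.4, -0.5]
opening: 0.592
gripper_force: 0.0
```

Emit:
{"method": "arm_command", "body": {
  "moves": [
    {"delta_pos": [0,0,0],"twist": [0,0,0],"fingers": 200},
    {"delta_pos": [0,0,0],"twist": [0,0,0],"fingers": 255},
    {"delta_pos": [0,0,0],"twist": [0,0,0],"fingers": 255},
    {"delta_pos": [0,0,0],"twist": [0,0,0],"fingers": 255},
    {"delta_pos": [0,0,0],"twist": [0,0,0],"fingers": 255}
  ]
}}

```text
t: 12.85
tool_pos: [536.0, -168.2, 102.6]
ee_rot: [2.541, 1.845, 0.001]
force: [-3.2, -0.7, 6.3]
opening: 0.204
gripper_force: 30.9
```

```bash
python3 - <<'E'
from h import *
th=np.pi/4
to((-80*np.cos(th),-80-80*np.sin(th),101),np.arctan2(np.cos(th),-np.sin(th)))
q=inv(bot.observe()["tool_pos"]);print(np.arctan2(-(q[1]+80),-q[0]),np.hypot(q[0],q[1]+80))
E
```

```text
t12.8 stand [ -28.8 -154.5  102.6] ty -21.4 deg F [-3.2 -0.7  6.3] j1 -0.30 j6 1.58 tilt [ 0.001 -0.001 -1.   ]
delta [  6.6 -32.4   1.6]
twist z deg (tool z down -> sign flipped) 23.6
1.2015427801409941 79.9241588006808
```

Emit:
{"method": "arm_command", "body": {
  "moves": [
    {"delta_pos": [0.2,-5.5,0],"twist": [0,0,4],"fingers": 255},
    {"delta_pos": [0.2,-5.5,0],"twist": [0,0,4],"fingers": 255},
    {"delta_pos": [0.2,-5.5,0],"twist": [0,0,4],"fingers": 255},
    {"delta_pos": [0.2,-5.5,0],"twist": [0,0,4],"fingers": 255},
    {"delta_pos": [0.2,-5.5,0],"twist": [0,0,4],"fingers": 255},
    {"delta_pos": [0.2,-5.5,0],"twist": [0,0,4],"fingers": 255},
    {"delta_pos": [0,0,0],"twist": [0,0,0],"fingers": 255},
    {"delta_pos": [0,0,0],"twist": [0,0,0],"fingers": 255}
  ]
}}

```text
t: 13.52
tool_pos: [508.2, -152.6, 102.6]
ee_rot: [2.867, 1.276, 0.002]
force: [-1.7, -4.2, 7.0]
opening: 0.2
gripper_force: 30.2
```

```bash
python3 - <<'E'
from h import *
th=np.pi/4
to((-80*np.cos(th),-80-80*np.sin(th),101),np.arctan2(np.cos(th),-np.sin(th)))
q=inv(bot.observe()["tool_pos"]);print(np.arctan2(-(q[1]+80),-q[0]),np.hypot(q[0],q[1]+80))
E
```

```text
t13.5 stand [ -55.6 -137.3  102.6] ty -45.4 deg F [-1.7 -4.2  7. ] j1 -0.29 j6 2.01 tilt [ 0.002 -0.003 -1.   ]
delta [-0.1 -1.2  1.6]
twist z deg (tool z down -> sign flipped) -0.4
0.8004984453253305 79.89481595859078
```

Emit:
{"method": "arm_command", "body": {
  "moves": [
    {"delta_pos": [0,0,0],"twist": [0,0,0],"fingers": 150},
    {"delta_pos": [0,0,0],"twist": [0,0,0],"fingers": 110},
    {"delta_pos": [0,0,0],"twist": [0,0,0],"fingers": 110},
    {"delta_pos": [0,0,-20],"twist": [0,0,0],"fingers": 110},
    {"delta_pos": [0,0,-30],"twist": [0,0,0],"fingers": 110},
    {"delta_pos": [0,0,-35],"twist": [0,0,0],"fingers": 110},
    {"delta_pos": [0,0,-35],"twist": [0,0,0],"fingers": 110},
    {"delta_pos": [0,0,0],"twist": [0,0,0],"fingers": 255}
  ]
}}

```text
t: 14.18
tool_pos: [510.6, -152.1, 227.9]
ee_rot: [2.865, 1.275, 0.012]
force: [1.7, -1.4, 0.2]
opening: 0.445
gripper_force: 0.0
```

```bash
python3 - <<'E'
from h import *
th=.08
to((-80*np.cos(th)+25*np.sin(th),-225-80*np.sin(th)+32,215),0)
from cell import capture
a=capture("top")[140:240,240:370,::-1];b=capture("scene")[125:215,130:280,::-1]
a=cv2.resize(a,None,fx=3,fy=3,interpolation=2);b=cv2.resize(b,None,fx=5,fy=5,interpolation=2)[90:390]
c=np.zeros((600,750,3),np.uint8);c[:300,:390]=a;c[300:,:750]=b;cv2.imwrite("pics/m4.png",c)
E
```

```text
t14.2 stand [ -53.2 -137.   227.9] ty -45.4 deg F [ 1.7 -1.4  0.2] j1 -0.29 j6 2.01 tilt [ 0.009 -0.002 -1.   ]
delta [-61.4  27.1  12.8]
twist z deg (tool z down -> sign flipped) -45.4
```

View pics/m4.png

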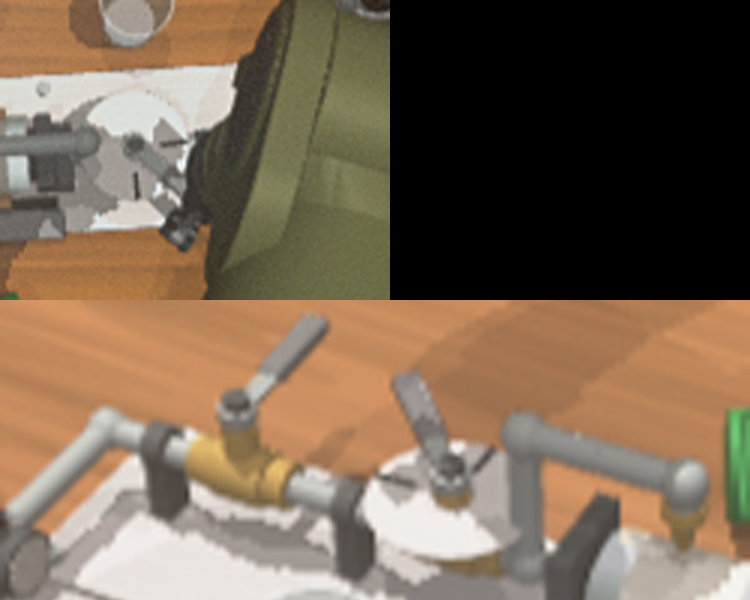

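The throttle lever now lies over the half line, from the nut at (133,147) to the tip at about (190,215). The main lever still points to -x, and I'll grip it the same way.

```bash
python3 - <<'E'
from h import *
f=lambda u,v:("scene",np.array([130+u/5-.4,125+(v-210)/5-.4]))
for nm,a,b in(("thr",(409,378),(452,463)),("main",(318,321),(238,398))):
    P=inv(tri([f(*a)],114));Q=inv(tri([f(*b)],120));d=P-Q;print(nm,P,Q,np.arctan2(-d[1],-d[0]))
th=.08
to((-80*np.cos(th),-225-80*np.sin(th),220),np.arctan2(np.cos(th),-np.sin(th)))
E
```

```text
thr [ -69.02398975 -150.89246008  114.        ] [ -1.30454938 -84.75948259 120.        ] 0.7735463895053294
main [ -96.92231462 -231.02887318  114.        ] [  -1.72315255 -228.71934906  120.        ] 0.024255163041392386
t14.3 stand [ -55.4 -136.2  222.6] ty -45.4 deg F [-0.2 -0.4  0. ] j1 -0.29 j6 2.01 tilt [ 0.003 -0.    -1.   ]
delta [-84.1  50.7   2.6]
twist z deg (tool z down -> sign flipped) 40.0
```

Emit:
{"method": "arm_command", "body": {
  "moves": [
    {"delta_pos": [-28,17,0],"twist": [0,0,0],"fingers": 105},
    {"delta_pos": [-28,17,0],"twist": [0,0,0],"fingers": 105},
    {"delta_pos": [-28,17,0],"twist": [0,0,0],"fingers": 105},
    {"delta_pos": [0,0,0],"twist": [0,0,6],"fingers": 105},
    {"delta_pos": [0,0,0],"twist": [0,0,6],"fingers": 105},
    {"delta_pos": [0,0,0],"twist": [0,0,6],"fingers": 105},
    {"delta_pos": [0,0,0],"twist": [0,0,6],"fingers": 105},
    {"delta_pos": [0,0,0],"twist": [0,0,6],"fingers": 105},
    {"delta_pos": [0,0,0],"twist": [0,0,6],"fingers": 105},
    {"delta_pos": [0,0,0],"twist": [0,0,6],"fingers": 105},
    {"delta_pos": [0,0,0],"twist": [0,0,0],"fingers": 105}
  ]
}}

```text
t: 15.2
tool_pos: [487.7, -247.2, 219.2]
ee_rot: [-3.135, -0.159, 0.005]
force: [0.6, 1.0, 0.7]
opening: 0.588
gripper_force: 0.0
```

```bash
python3 - <<'E'
from h import *
th=.05
to((-80*np.cos(th),-225-80*np.sin(th),101),np.arctan2(np.cos(th),-np.sin(th)));print(bot.observe()["opening"])
E
```

```text
t15.2 stand [ -81.6 -230.6  219.2] ty -87.6 deg F [0.6 1.  0.7] j1 -0.47 j6 2.57 tilt [-0.003  0.002 -1.   ]
delta [  2.1  -1.2 118.2]
twist z deg (tool z down -> sign flipped) -0.4
0.5878532522004618
```

Emit:
{"method": "arm_command", "body": {
  "moves": [
    {"delta_pos": [2,-1,30],"twist": [0,0,0],"fingers": 105},
    {"delta_pos": [0,0,30],"twist": [0,0,0],"fingers": 105},
    {"delta_pos": [0,0,25],"twist": [0,0,0],"fingers": 105},
    {"delta_pos": [0,0,20],"twist": [0,0,0],"fingers": 105},
    {"delta_pos": [0,0,12],"twist": [0,0,0],"fingers": 105},
    {"delta_pos": [0,0,0],"twist": [0,0,0],"fingers": 105},
    {"delta_pos": [0,0,0],"twist": [0,0,0],"fingers": 200},
    {"delta_pos": [0,0,0],"twist": [0,0,0],"fingers": 255},
    {"delta_pos": [0,0,0],"twist": [0,0,0],"fingers": 255},
    {"delta_pos": [0,0,0],"twist": [0,0,0],"fingers": 255},
    {"delta_pos": [0,0,0],"twist": [0,0,0],"fingers": 255}
  ]
}}

```text
t: 16.12
tool_pos: [490.8, -248.0, 105.2]
ee_rot: [3.135, 0.161, 0.001]
force: [-1.4, -5.6, -1.6]
opening: 0.207
gripper_force: 29.3
```

Emit:
{"method": "arm_command", "body": {
  "moves": [
    {"delta_pos": [0.35,7.5,0],"twist": [0,0,-5.4],"fingers": 255},
    {"delta_pos": [0.35,7.5,0],"twist": [0,0,-5.4],"fingers": 255},
    {"delta_pos": [0.35,7.5,0],"twist": [0,0,-5.4],"fingers": 255},
    {"delta_pos": [0.35,7.5,0],"twist": [0,0,-5.4],"fingers": 255},
    {"delta_pos": [0.35,7.5,0],"twist": [0,0,-5.4],"fingers": 255},
    {"delta_pos": [0.35,7.5,0],"twist": [0,0,-5.4],"fingers": 255},
    {"delta_pos": [0.35,7.5,0],"twist": [0,0,-5.4],"fingers": 255}
  ]
}}

```text
t: 16.7
tool_pos: [510.8, -294.3, 105.1]
ee_rot: [-2.913, -1.176, 0.004]
force: [-4.2, -1.7, 3.8]
opening: 0.202
gripper_force: 29.0
```

```bash
python3 - <<'E'
from h import *
to()
q=inv(bot.observe()["tool_pos"]);print(np.arctan2(-(q[1]+225),-q[0]),np.hypot(q[0],q[1]+225))
E
```

```text
t16.7 stand [ -61.4 -279.   105.1] ty -49.4 deg F [-4.2 -1.7  3.8] j1 -0.52 j6 1.85 tilt [-0.002 -0.001 -1.   ]
0.7208229949935211 81.77008793445262
```

Emit:
{"method": "arm_command", "body": {
  "moves": [
    {"delta_pos": [0.35,7.5,0],"twist": [0,0,-5.4],"fingers": 255},
    {"delta_pos": [0.35,7.5,0],"twist": [0,0,-5.4],"fingers": 255},
    {"delta_pos": [0.35,7.5,0],"twist": [0,0,-5.4],"fingers": 255},
    {"delta_pos": [0.35,7.5,0],"twist": [0,0,-5.4],"fingers": 255},
    {"delta_pos": [0.35,7.5,0],"twist": [0,0,-5.4],"fingers": 255},
    {"delta_pos": [0.35,7.5,0],"twist": [0,0,-5.4],"fingers": 255},
    {"delta_pos": [0.35,7.5,0],"twist": [0,0,-5.4],"fingers": 255},
    {"delta_pos": [0.35,7.5,0],"twist": [0,0,-5.4],"fingers": 255},
    {"delta_pos": [0.3,5,0],"twist": [0,0,-3.6],"fingers": 255}
  ]
}}

```text
t: 17.45
tool_pos: [567.9, -318.1, 105.0]
ee_rot: [-2.202, -2.235, 0.006]
force: [-13.3, -0.2, 9.4]
opening: 0.204
gripper_force: 31.6
```

```bash
python3 - <<'E'
from h import *
to()
q=inv(bot.observe()["tool_pos"]);print(np.arctan2(-(q[1]+225),-q[0]),np.hypot(q[0],q[1]+225))
E
```

```text
t17.4 stand [  -5.8 -306.   105. ] ty -2.5 deg F [-13.3  -0.2   9.4] j1 -0.51 j6 1.05 tilt [-0.005 -0.    -1.   ]
1.499265673062491 81.24909414388583
```

Emit:
{"method": "arm_command", "body": {
  "moves": [
    {"delta_pos": [0,2,0],"twist": [0,0,-1.5],"fingers": 255},
    {"delta_pos": [0,1,0],"twist": [0,0,0],"fingers": 255},
    {"delta_pos": [0,0,0],"twist": [0,0,0],"fingers": 255}
  ]
}}

```text
t: 17.7
tool_pos: [569.8, -318.1, 105.0]
ee_rot: [-2.177, -2.258, 0.008]
force: [-13.9, -1.9, 8.6]
opening: 0.2
gripper_force: 32.5
```

Emit:
{"method": "arm_command", "body": {
  "moves": [
    {"delta_pos": [0,0,0],"twist": [0,0,0],"fingers": 180},
    {"delta_pos": [0,0,0],"twist": [0,0,0],"fingers": 110},
    {"delta_pos": [0,0,0],"twist": [0,0,0],"fingers": 110},
    {"delta_pos": [0,0,-20],"twist": [0,0,0],"fingers": 110},
    {"delta_pos": [0,0,-35],"twist": [0,0,0],"fingers": 110},
    {"delta_pos": [0,0,-35],"twist": [0,0,0],"fingers": 110},
    {"delta_pos": [0,0,-35],"twist": [0,0,0],"fingers": 110},
    {"delta_pos": [-30,-25,0],"twist": [0,0,0],"fingers": 110},
    {"delta_pos": [-20,-35,0],"twist": [0,0,0],"fingers": 110},
    {"delta_pos": [-20,-35,0],"twist": [0,0,0],"fingers": 110},
    {"delta_pos": [0,0,0],"twist": [0,0,0],"fingers": 110}
  ]
}}

```text
t: 18.62
tool_pos: [476.6, -394.6, 230.1]
ee_rot: [2.187, 2.255, -0.004]
force: [0.5, -0.3, -0.6]
opening: 0.566
gripper_force: 0.0
```

```bash
python3 - <<'E'
from h import *
to()
from cell import capture
a=capture("top")[110:240,124:388,::-1];b=capture("scene")[125:265,130:380,::-1]
a=cv2.resize(a,None,fx=2.2,fy=2.2,interpolation=2);b=cv2.resize(b,None,fx=2.2,fy=2.2,interpolation=2)
c=np.zeros((600,600,3),np.uint8);c[:286,:a.shape[1]]=a[:286];c[288:288+b.shape[0],:b.shape[1]]=b;cv2.imwrite("pics/m5.png",c)
E
```

```text
t18.6 stand [-101.5 -377.   230.1] ty -1.6 deg F [ 0.5 -0.3 -0.6] j1 -0.69 j6 0.85 tilt [-0.001 -0.002 -1.   ]
```

View pics/m5.png

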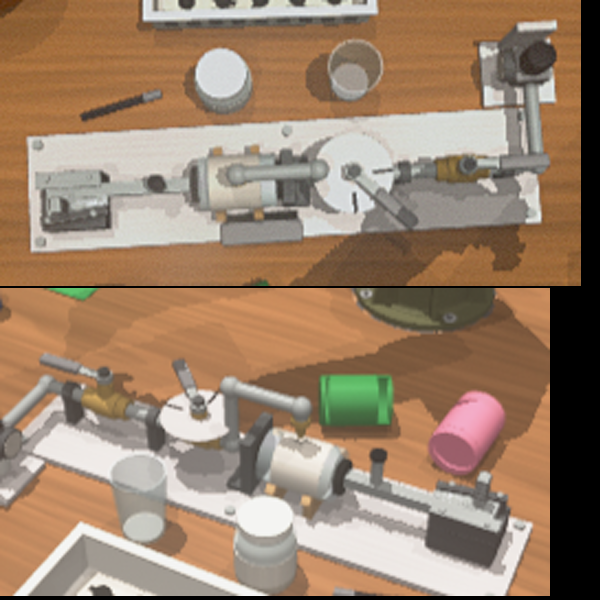

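The glass is nipped, the wedge is in, the throttle is on its middle line and the main lever is in line with the pipe. A quick numeric check of both lever angles follows.

```bash
python3 - <<'E'
from h import *
S2=lambda u,v:("scene",np.array([130+u/2.2-.3,125+(v-288)/2.2-.3]));T2=lambda u,v:("top",np.array([124+u/2.2-.3,110+v/2.2-.3]))
for nm,a,b,f in(("thrS",(182,362),(199,401),S2),("mainS",(43,359),(104,373),S2),("thrT",(410,221),(352,170),T2)):
    d=inv(tri([f(*a)],114))-inv(tri([f(*b)],120));print(nm,d,np.arctan2(-d[1],-d[0]))
E
```

```text
thrS [-71.72103092 -65.26590287  -6.        ] 0.7383107781592699
mainS [  2.12750074 -97.8532204   -6.        ] 1.592534656969905
thrT [-67.74610293 -68.62357924  -6.        ] 0.7918326156242237
```

Both lever angles check out, so I'm handing in.

```bash
python3 -c "
from cell import bot
print(bot.sign_off())"
```

```text
the job is handed in; nothing more can be done
None
```

I handed the job in at about 19 s; sign-off returned no verdict. The bar is home on the nipped glass and the wedge is jammed (pushed to about 30 N). In the camera check the throttle reads 42–45° and the main lever sits in line with the pipe at its stop, the bystanders look undisturbed, and the gripper is clear.

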